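# Hang the offcut pail on the hook stand

## Task

Clear the bench before brazing: hang the little metal pail of copper offcuts by its wire handle on the hook of the stand, with the hook near the middle of the handle, so that it hangs straight and free of the bench, and let go. Keep the pail upright on the way, do not drop it, and leave the jar, the tub and the spool standing where they are.

Things in the scene. Friction and masses are not known exactly. Their poses are not given: they have to be found in the camera images.
- pail: round metal pail with copper tube ends, 0.3-0.5 kg; 90 mm across at the foot, 116 at the rim, rim 75 mm high. Origin: centre of underside, z up. Stiff upright handle of 9 mm round wire (does not fold) rises from the rim at y = -57 and +57 mm to a level top bar along y, axis 155 mm above the underside, straight from y = -48 to +48 mm; open between rim and bar (75 mm)
- handle_mid (a point): middle of the handle's top bar, on the bar's axis, 155 mm above the pail's underside; y along the bar
- stand: fixed steel hook stand: base plate 170 x 80 x 12 mm, 18 mm post 245 mm tall, at its top one open hook of 10 mm round bar. Origin: on the bench straight below the hook's seat, z up; post at x = +88 mm; the hook reaches from it along -x, roughly towards the robot, and its end turns up. A hung handle bar lies across the hook, along the stand's y
- hook_seat (a point): top surface of the hook's low level part, 225 mm above the bench, axes as the stand; the level part runs from x = -18 to +30 mm (a bar laid on it has its axis 4.5 mm above this point), then the hook slopes up to the post at x = +88 mm (top 243 mm high)
- hook_tip (a point): topmost point of the upturned end of the hook, 36 mm from the seat towards the stand's -x, 252 mm above the bench
- flux_jar: closed white jar, 66 mm across, 70 mm tall, a bystander. Origin: centre of its underside
- tub: open white tub without a handle, 80 mm across, 50 mm tall, a bystander. Origin: centre of its underside
- spool: metal spool, 60 mm across, 50 mm tall, a bystander. Origin: centre of its underside

How it is judged:
At the end, for the whole second after the job is handed in: The pail hangs from the hook: handle middle -36..70 mm along the hook from the seat (post side +), within 40 mm sideways, -10..30 mm in height; pail over 50 mm above the bench, weight on the stand, lean under 0.35 rad, under 0.15 m/s; jar, tub, spool within 30 mm of their start (x of handle_mid in the frame of hook_seat between -0.036 and 0.07 m and y of handle_mid in the frame of hook_seat between -0.04 and 0.04 m and z of handle_mid in the frame of hook_seat between -0.01 and 0.03 m and height (world z) of pail above 0.05 m and contact force between pail and stand above 1 N and angle between pail's own z axis and vertical below 0.35 rad and linear speed of pail below 0.15 m/s and distance of each of flux_jar, tub, spool from where it was at the start of the episode below 0.03 m); the robot touches nothing.
It fails at once if the pail is tipped more than 0.7 rad (angle between pail's own z axis and vertical above 0.7 rad).
It fails at once if the pail is dropped (falls faster than 0.7 m/s with no finger on it) (linear speed of pail above 0.7 m/s and contact force between pail and the fingers below 0.1 N).
It fails at once if the flux jar is shifted more than 30 mm or tipped over (distance of flux_jar from where it was at the start of the episode above 0.03 m or angle between flux_jar's own z axis and vertical above 0.5 rad).
It fails at once if the tub is shifted more than 30 mm or tipped over (distance of tub from where it was at the start of the episode above 0.03 m or angle between tub's own z axis and vertical above 0.5 rad).
It fails at once if the spool is shifted more than 30 mm or tipped over (distance of spool from where it was at the start of the episode above 0.03 m or angle between spool's own z axis and vertical above 0.5 rad).
It also fails if it takes over 48 s, if anything falls off the work surface, if the arm or the gripper's body presses on something with over 40 N, if the wrist force passes 120 N, or if a joint passes its speed limit or range.

## Robot

A 6-joint arm with a two-finger parallel gripper is mounted at the origin on the work surface. World frame = base frame: x ahead of the robot, y to its left, z up, the work surface at z = 0. Lengths are in m, angles in rad, forces in N, time in s.
With the tool pointing down it reaches from about 0.3 to 0.775 m from the base axis. Payload 14.6 kg.
Tool frame: the origin (TCP) lies at the very end of the fingers, on their centre line; the grasp point (between the pads) lies 19 mm behind it; z points along the fingers, y is the line along which they close (so a half turn about z gives the same grasp; the last joint's range is limited). The gripper opens to 94 mm and grips with 3 to 60 N. Pads are 16 mm wide; open, the fingers measure 119 mm over their backs; the gripper's body (75 mm by 177 mm) begins 78 mm behind the grasp point.
Start: joints at [-1.414, 0.3, 1.521, -0, 1.321, -0.067], TCP at [0.122, -0.536, 0.205] pointing down, gripper open.
Joint ranges: [-3.03, 3.03], [-0.79, 2.21], [0.23, 2.52], [-1.04, 4.18], [0, 3.07], [-2.55, 2.55]. Speed limits (rad/s): [2.22, 2.22, 2.57, 3.14, 3.14, 3.14].

## Interface

Orientations are given as [roll, pitch, yaw] about the fixed x, y, z axes, in that order (R = Rz(yaw) Ry(pitch) Rx(roll)).
In Python, from station import ctrl gives the robot as it stands. The module is installed in compiled form; this text tells all that it offers.
- The arm moves only by the tool step_arm, never from a script. Its argument "deltas" is a list of rows, each an object with "dp": the shift along the tool's x, y, z scaled (see below), a list of three; "twist": the turn about the tool's z scaled (see below). In form: [{"dp": [tx, ty, tz], "twist": twist}, ...]. A call has 1 to 12 rows; each row shifts and turns the commanded pose from where the row before left it, along the tool's axes as they then stand; what a row does not reach is not made up. The controller multiplies each number of a shift by 0.04 m and each number of a turn by 4 degrees. A row lasts 1/10 s, in which the tool goes at most 50 mm and 8.59 degrees, less where a joint would pass 70% of its speed; a pose out of reach is approached as far as the arm can. A call with a number of a shift or a turn outside -1 to 1 is refused whole. A call with a gripper value outside its range is refused whole. "gripper" is the opening, from -1 (shut) to 1 (fully open), set as the call begins (left out, the last holds). The fingers move at their own pace and stop on an object; "squeeze" is the grip in N (left out, the last holds). Time passes only in rows, so rows that do not move let the fingers close. It gives the time, the measured TCP pose, the force, the opening and the grip force at its end, in the units of the state.
- ctrl.get_obs(): the state, without advancing time (a new reading comes with each control period).
- ctrl.camera(name): name is "scene" or "top" or "wrist"; returns (picture, depth): 480x640x3 uint8, red, green, blue; 480x640 float32, m along the optical axis (not along the pixel's ray), 0 where there is no reading.
- ctrl.get_calibration(name): a dict with "fx", "fy", "cx", "cy" (pixels), "world_to_cam" (4x4, takes a point from world to camera coordinates); the wrist camera has in their place "hand_eye" (4x4, takes a point from camera to tool coordinates, whose origin is the TCP and whose axes are the flange's). Camera axes: x right, y down, z forward; pixel columns grow to the right and rows downward; lengths in m; the calibration is good to about 2 mm. The wrist camera is an equidistant fisheye: a pixel r from the principal point sees the ray r / f radians off the axis. A picture is of the moment at which its call begins: read the wrist's pose just before it. get_calibration takes no time and is no camera call.
- ctrl.hand_in(): hands the job in; it is judged then, once.
Trained networks look in the newest picture that a camera, given by its name, has taken for a name from the list of things; names that differ only in an ending like _2 or _b are one class to them, and where a whole thing is asked for, a point or a joint stands for the part that bears it (a point fixed in the world has none). Each returns a list of dicts, best first, with "conf" (0 to 1); they miss things now and then, are a little off and sometimes report something else, mostly with a low value. They report only what shows in the picture. A call takes as long as a camera call.
- ctrl.spot_in(camera, label): "rect" ([left, top, right, bottom] as shares, 0 to 1, of the picture: columns of its width, rows of its height, round what is visible of it).
- ctrl.cut_out(camera, label): "pixels" (480x640 bool, what is visible of it) and "rect" ([left, top, right, bottom] as shares, 0 to 1, of the picture: columns of its width, rows of its height, round what is visible of it).
The state is a dict: "time_s": time; "qpos": joint angles; "joint_vel": joint speeds; "tau": joint torques, N m; "ee_pos": TCP position; "eef_rot": TCP orientation; "force": force on the tool from outside, world axes, zero at the start; "moment": the same for the moment, N m; "grip_width": finger opening in m; "grip_force": force on a finger pad.
Only numpy, scipy, OpenCV 4.12 (cv2) and the standard library are available. Lean on these libraries where they do the work, as an engineer would, in place of code of your own. Each camera call takes 0.05 s, during which the arm holds its last target. There are 200 camera calls.

## Working session

There is one attempt and no reset: what is moved stays moved. The work goes in short steps, Python scripts to look and compute and a tool call to move; the robot and the scene stay as the last step left them, time stands still between calls to the robot, and variables do not carry over. Pictures are saved under pics/ and viewed, at most 10 in all, crops included, and the job is handed in when it is done.

Besides the shell and the picture viewer there is one more tool, called by a JSON object that holds its "fn" and its "kwargs", one argument or row to a line. step_arm: Moves the arm, as the interface text tells. Its arguments: {"type":"object","properties":{"deltas":{"type":"array"},"gripper":{"type":"number"},"squeeze":{"type":"number"}},"required":["deltas"]}

```bash
mkdir -p pics; cat > h.py <<'E'
import numpy as np, cv2
from station import ctrl
def world(cam, depth, mask):
    c=ctrl.get_calibration(cam); v,u=np.nonzero(mask&(depth>0)); d=depth[v,u]
    P=np.c_[(u-c["cx"])/c["fx"]*d,(v-c["cy"])/c["fy"]*d,d,np.ones(len(d))]
    return (P@np.linalg.inv(c["world_to_cam"]).T)[:,:3]
E
python3 - <<'E'
from h import *
o=ctrl.get_obs(); print(o["ee_pos"],o["eef_rot"],o["grip_width"],o["time_s"])
ims=[]
for cam in("scene","top"):
    im,d=ctrl.camera(cam); ims.append(cv2.resize(im[:,:,::-1],(640,480)))
    np.savez(cam+".npz",im=im,d=d)
    for n in("pail","stand","flux_jar","tub","spool"):
        r=ctrl.cut_out(cam,n)
        for k in r[:2]:
            P=world(cam,d,k["pixels"]); 
            if len(P)==0: print(cam,n,"none");continue
            np.save(f"{cam}_{n}.npy",k["pixels"]) if k is r[0] else 0
            print(cam,n,round(k["conf"],2),np.round(k["rect"],3),np.round(np.median(P,0),3),np.round(np.percentile(P,2,axis=0),3),np.round(np.percentile(P,98,axis=0),3))
for i,n in enumerate(("scene","top")): cv2.imwrite(f"pics/{n}.png",ims[i])
E
```

```text
[ 0.12203139 -0.53604327  0.20490511] [-3.14051767e+00 -9.41151989e-05  2.23776312e-01] 0.09398795966846633 0.0
scene pail 0.83 [0.658 0.365 0.746 0.53 ] [0.626 0.29  0.054] [0.571 0.227 0.005] [0.677 0.34  0.161]
scene stand 0.75 [0.348 0.601 0.464 0.926] [ 0.691 -0.234  0.014] [ 0.587 -0.272  0.004] [ 0.752 -0.178  0.245]
scene stand 0.39 [0.659 0.358 0.747 0.525] [0.626 0.293 0.054] [0.561 0.228 0.002] [0.677 0.366 0.161]
scene flux_jar 0.72 [0.573 0.648 0.631 0.75 ] [0.743 0.004 0.068] [ 0.71  -0.017  0.007] [0.767 0.04  0.074]
scene tub 0.71 [0.494 0.538 0.557 0.635] [0.576 0.027 0.025] [ 0.547 -0.015  0.002] [0.62  0.057 0.053]
scene spool 0.79 [0.413 0.48  0.455 0.546] [ 0.443 -0.019  0.05 ] [ 0.41  -0.042  0.003] [0.464 0.011 0.054]
top pail 0.57 [0.239 0.436 0.346 0.551] [0.624 0.294 0.047] [0.576 0.23  0.002] [0.677 0.338 0.16 ]
top stand 0.72 [0.617 0.332 0.713 0.525] [ 0.673 -0.225  0.014] [ 0.589 -0.272  0.002] [ 0.75  -0.178  0.245]
top flux_jar 0.65 [0.47  0.355 0.516 0.421] [0.728 0.015 0.07 ] [ 0.703 -0.014  0.005] [0.763 0.043 0.074]
top tub 0.92 [0.465 0.5   0.516 0.565] [0.587 0.023 0.009] [ 0.55  -0.013  0.002] [0.618 0.057 0.053]
top spool 0.62 [0.497 0.632 0.541 0.694] [ 0.436 -0.014  0.05 ] [ 0.411 -0.041  0.047] [0.461 0.012 0.055]
```

View pics/scene.png

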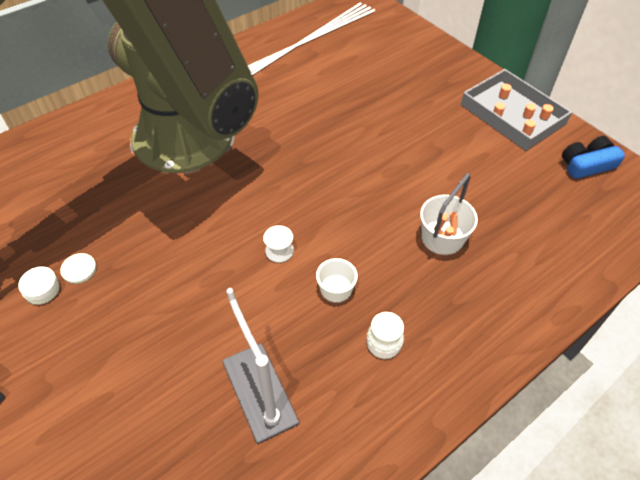

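View pics/top.png

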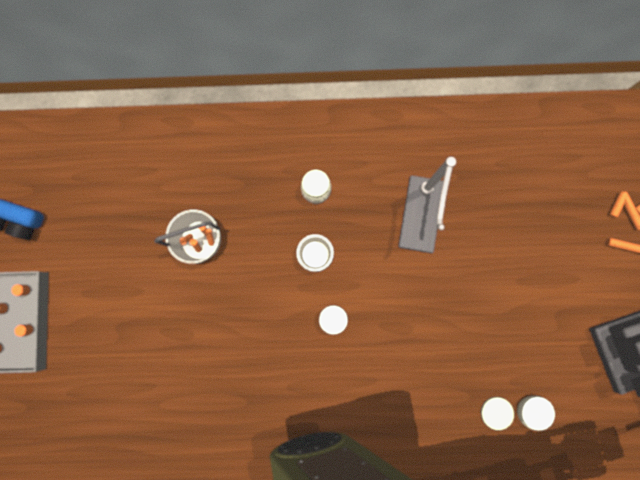

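The scene view shows the pail at about (447,225) with its dark handle, and the stand at about (260,390) with its hook toward the robot. The jar, tub and spool stand between them. Next I fit the bar and the hook.

```bash
python3 - <<'E'
from h import *
for cam in("scene","top"):
    d=np.load(cam+".npz")["d"]
    P=world(cam,d,np.ones(d.shape,bool))
    def near(c,r,z0,z1): return P[(np.hypot(P[:,0]-c[0],P[:,1]-c[1])<r)&(P[:,2]>z0)&(P[:,2]<z1)]
    def line(Q,t):
        c=Q[:,:2].mean(0); w=np.linalg.svd(Q[:,:2]-c)[2][0]; s=(Q[:,:2]-c)@w
        a,b=np.percentile(s,[1,99]); print(cam,t,len(Q),"mid",np.round(c+w*(a+b)/2,4),"len",round(b-a,3),"yaw",round(np.arctan2(w[1],w[0]),3),"z",np.round(np.percentile(Q[:,2],[5,50,95]),3))
    line(near((.625,.29),.09,.145,.17),"bar")
    R=near((.625,.29),.09,.066,.08); print("rim ctr",len(R),cv2.minEnclosingCircle(R[:,:2].astype(np.float32)))
    H=near((.68,-.22),.13,.2,.27); line(H,"hook")
    for z0,z1 in((.2,.21),(.21,.228),(.228,.24),(.24,.27)):
        Q=H[(H[:,2]>z0)&(H[:,2]<z1)]
        if len(Q):print("  hook z",z0,len(Q),np.round(Q.min(0),3),np.round(Q.max(0),3),np.round(np.median(Q,0),3))
    B=near((.68,-.22),.15,.008,.017); print("base",cv2.minAreaRect(B[:,:2].astype(np.float32)*1000))
    T=near((.6,-.23),.05,.238,.27); print("tip",len(T),np.round(T[:8],3).tolist())
E
```

```text
scene bar 227 mid [0.6263 0.281 ] len 0.111 yaw -1.286 z [0.148 0.159 0.162]
rim ctr 525 ((0.6226110458374023, 0.28324171900749207), 0.061313364654779434)
scene hook 760 mid [ 0.6691 -0.2259] len 0.133 yaw -0.213 z [0.211 0.23  0.248]
  hook z 0.2 32 [ 0.725 -0.246  0.2  ] [ 0.735 -0.232  0.209] [ 0.733 -0.242  0.204]
  hook z 0.21 304 [ 0.613 -0.246  0.21 ] [ 0.735 -0.21   0.228] [ 0.656 -0.223  0.225]
  hook z 0.228 237 [ 0.605 -0.246  0.228] [ 0.735 -0.208  0.24 ] [ 0.694 -0.23   0.233]
  hook z 0.24 187 [ 0.601 -0.246  0.24 ] [ 0.735 -0.208  0.254] [ 0.723 -0.235  0.245]
base ((669.0428466796875, -225.05123901367188), (80.26051330566406, 171.50291442871094), 78.12132263183594)
tip 62 [[0.601, -0.21, 0.251], [0.603, -0.209, 0.252], [0.604, -0.208, 0.252], [0.602, -0.214, 0.252], [0.604, -0.213, 0.254], [0.604, -0.212, 0.253], [0.604, -0.21, 0.252], [0.605, -0.209, 0.252]]
top bar 270 mid [0.6246 0.2843] len 0.118 yaw 1.861 z [0.149 0.158 0.162]
rim ctr 358 ((0.6240684390068054, 0.28364482522010803), 0.06026720628142357)
top hook 483 mid [ 0.6674 -0.2235] len 0.133 yaw 2.946 z [0.218 0.23  0.249]
  hook z 0.2 15 [ 0.718 -0.235  0.2  ] [ 0.732 -0.228  0.21 ] [ 0.722 -0.23   0.204]
  hook z 0.21 197 [ 0.616 -0.234  0.211] [ 0.732 -0.209  0.228] [ 0.654 -0.221  0.225]
  hook z 0.228 153 [ 0.608 -0.243  0.228] [ 0.73  -0.207  0.24 ] [ 0.695 -0.229  0.233]
  hook z 0.24 118 [ 0.6   -0.244  0.24 ] [ 0.734 -0.207  0.254] [ 0.721 -0.233  0.246]
base ((662.3236083984375, -223.0203094482422), (182.667724609375, 206.7732391357422), 56.93690490722656)
tip 32 [[0.611, -0.208, 0.239], [0.61, -0.209, 0.243], [0.609, -0.209, 0.251], [0.609, -0.211, 0.251], [0.609, -0.212, 0.251], [0.609, -0.207, 0.242], [0.608, -0.208, 0.247], [0.607, -0.209, 0.25]]
```

{"fn": "step_arm", "kwargs": {
  "deltas": [
    {"dp":[0,0,-0.6],"twist":-1},
    {"dp":[0,0,-0.6],"twist":-1},
    {"dp":[0,0,-0.3],"twist":-1},
    {"dp":[0,0,0],"twist":-1},
    {"dp":[0,0,0],"twist":-1},
    {"dp":[0,0,0],"twist":-1},
    {"dp":[0,0,0],"twist":-1},
    {"dp":[0,0,0],"twist":-1},
    {"dp":[0,0,0],"twist":-1},
    {"dp":[0,0,0],"twist":-1},
    {"dp":[0,0,0],"twist":-1},
    {"dp":[0,0,0],"twist":-1}
  ],
  "gripper": 1
}}

```text
time_s: 1.8
ee_pos: [0.122, -0.5363, 0.2654]
eef_rot: [-3.142, -0.0, 1.064]
force: [-0.5, 0.6, -0.4]
grip_width: 0.0938
grip_force: 0.0
```

{"fn": "step_arm", "kwargs": {
  "deltas": [
    {"dp":[0,0,0],"twist":-1},
    {"dp":[0,0,0],"twist":-1},
    {"dp":[0,0,0],"twist":-1},
    {"dp":[0,0,0],"twist":-1},
    {"dp":[0,0,0],"twist":-1},
    {"dp":[0,0,0],"twist":-1},
    {"dp":[0,0,0],"twist":-1},
    {"dp":[0,0,0],"twist":-1},
    {"dp":[0,0,0],"twist":-1},
    {"dp":[0,0,0],"twist":-1},
    {"dp":[0,0,0],"twist":-1},
    {"dp":[0,0,0],"twist":-0.4}
  ]
}}

```text
time_s: 3.0
ee_pos: [0.1221, -0.5363, 0.2655]
eef_rot: [-3.142, 0.0, 1.859]
force: [0.0, -0.3, -0.0]
grip_width: 0.0939
grip_force: 0.0
```

```bash
cat >> h.py <<'E'
from scipy.spatial.transform import Rotation as Ro
def to(p,yaw):
    o=ctrl.get_obs(); R=Ro.from_euler("xyz",o["eef_rot"]).as_matrix()
    print("t",round(o["time_s"],2),"pos",np.round(o["ee_pos"],4),"rot",np.round(o["eef_rot"],3),"w",round(o["grip_width"],4),"gf",round(float(np.max(o["grip_force"])),1),"F",np.round(o["force"],1))
    print("dp units",np.round(R.T@(np.array(p)-o["ee_pos"])/.04,2),"twist units",round(-np.degrees(yaw-o["eef_rot"][2])/4,2))
bar=np.array([.6245,.2838]); byaw=1.857; syaw=-.207; tip=np.array([.606,-.2105]); seat=tip+.036*np.array([np.cos(syaw),np.sin(syaw)])
g=bar+.022*np.array([np.cos(byaw),np.sin(byaw)])
E
python3 -c "
from h import *
to([*g,.25],byaw)"
```

```text
t 3.0 pos [ 0.1221 -0.5363  0.2655] rot [-3.142  0.     1.859] w 0.0939 gf 0.0 F [ 0.  -0.3 -0. ]
dp units [16.63 17.88  0.39] twist units 0.04
```

{"fn": "step_arm", "kwargs": {
  "deltas": [
    {"dp":[0.69,0.74,0],"twist":0},
    {"dp":[0.69,0.74,0],"twist":0},
    {"dp":[0.69,0.74,0],"twist":0},
    {"dp":[0.69,0.74,0],"twist":0},
    {"dp":[0.69,0.74,0],"twist":0},
    {"dp":[0.69,0.74,0],"twist":0},
    {"dp":[0.69,0.74,0],"twist":0},
    {"dp":[0.69,0.74,0],"twist":0},
    {"dp":[0.69,0.74,0],"twist":0},
    {"dp":[0.69,0.74,0],"twist":0},
    {"dp":[0.69,0.74,0],"twist":0},
    {"dp":[0.69,0.74,0],"twist":0}
  ]
}}

```text
time_s: 4.2
ee_pos: [0.3697, -0.1166, 0.2657]
eef_rot: [3.141, 0.0, 1.856]
force: [-0.4, -1.3, -0.8]
grip_width: 0.0937
grip_force: 0.0
```

{"fn": "step_arm", "kwargs": {
  "deltas": [
    {"dp":[0.69,0.74,0],"twist":0},
    {"dp":[0.69,0.74,0],"twist":0},
    {"dp":[0.69,0.74,0],"twist":0},
    {"dp":[0.69,0.74,0],"twist":0},
    {"dp":[0.69,0.74,0],"twist":0},
    {"dp":[0.69,0.74,0],"twist":0},
    {"dp":[0.69,0.74,0],"twist":0},
    {"dp":[0.69,0.74,0],"twist":0},
    {"dp":[0.69,0.74,0],"twist":0},
    {"dp":[0.69,0.74,0],"twist":0},
    {"dp":[0.69,0.74,0],"twist":0},
    {"dp":[0,0,0],"twist":0}
  ]
}}

```text
time_s: 5.4
ee_pos: [0.5963, 0.2684, 0.2632]
eef_rot: [-3.139, -0.0, 1.859]
force: [0.4, -0.7, -0.3]
grip_width: 0.0938
grip_force: 0.0
```

```bash
python3 -c "
from h import *
to([*g,.136],byaw)
im,d=ctrl.camera('wrist');cv2.imwrite('pics/w1.png',im[:,:,::-1])"
```

```text
t 5.4 pos [0.5963 0.2684 0.2632] rot [-3.139 -0.     1.859] w 0.0938 gf 0.0 F [ 0.4 -0.7 -0.3]
dp units [0.72 0.79 3.18] twist units 0.03
```

View pics/w1.png

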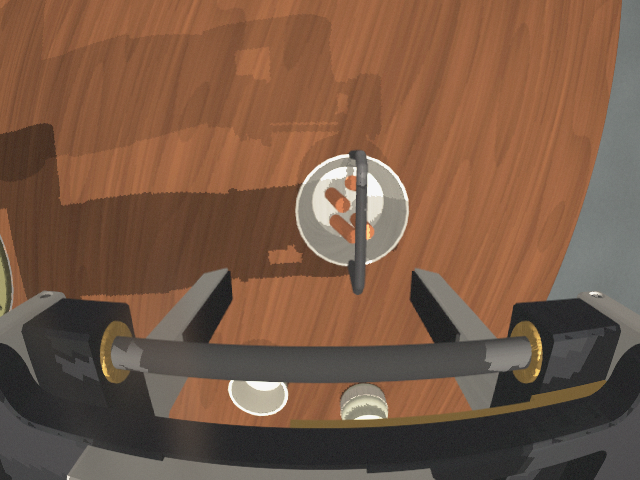

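The wrist view shows the bar vertical at column 360 (rows 155-290), parallel to the tool's x axis and right of the finger centre at about 322. That agrees with the fit.

{"fn": "step_arm", "kwargs": {
  "deltas": [
    {"dp":[0.36,0.4,0],"twist":0},
    {"dp":[0.36,0.39,0],"twist":0},
    {"dp":[0,0,0.6],"twist":0},
    {"dp":[0,0,0.7],"twist":0},
    {"dp":[0,0,0.6],"twist":0},
    {"dp":[0,0,0],"twist":0}
  ]
}}

```text
time_s: 6.05
ee_pos: [0.6166, 0.3002, 0.1865]
eef_rot: [-3.136, 0.001, 1.856]
force: [0.4, 0.6, 0.1]
grip_width: 0.0942
grip_force: 0.0
```

```bash
python3 - <<'E'
from h import *
to([*g,.136],byaw)
o=ctrl.get_obs(); R=Ro.from_euler("xyz",o["eef_rot"]).as_matrix()
im,d=ctrl.camera('wrist');cv2.imwrite('pics/w2.png',im[:,:,::-1])
c=ctrl.get_calibration('wrist'); v,u=np.mgrid[:480,:640]; X=(u-c['cx'])/c['fx'];Y=(v-c['cy'])/c['fy']; r=np.hypot(X,Y)+1e-9
ok=(d>0)&(r<1.35); s=np.tan(r)/r
P=np.stack([X*s*d,Y*s*d,d,np.ones_like(d)],-1)[ok]@c['hand_eye'].T
T=P[:,:3]; W=T@R.T+o["ee_pos"]
# bar in world, excluding fingers
m=(W[:,2]>.145)&(W[:,2]<.17)&(np.hypot(W[:,0]-.6245,W[:,1]-.2838)<.08)&(abs(T[:,1])<.03)
Q=T[m]; print(m.sum(), "tool y of bar vs x:"); 
if m.sum()>5: print(np.polyfit(Q[:,0],Q[:,1],1), "x range",np.percentile(Q[:,0],[1,99]),"z",np.percentile(W[m,2],[5,50,95]))
E
```

```text
t 6.05 pos [0.6166 0.3002 0.1865] rot [-3.136e+00  1.000e-03  1.856e+00] w 0.0942 gf 0.0 F [0.4 0.6 0.1]
dp units [0.1  0.08 1.26] twist units -0.01
2233 tool y of bar vs x:
[-0.00292833  0.00275212] x range [-0.05005029  0.04260003] z [0.15016498 0.15777571 0.15931857]
```

View pics/w2.png

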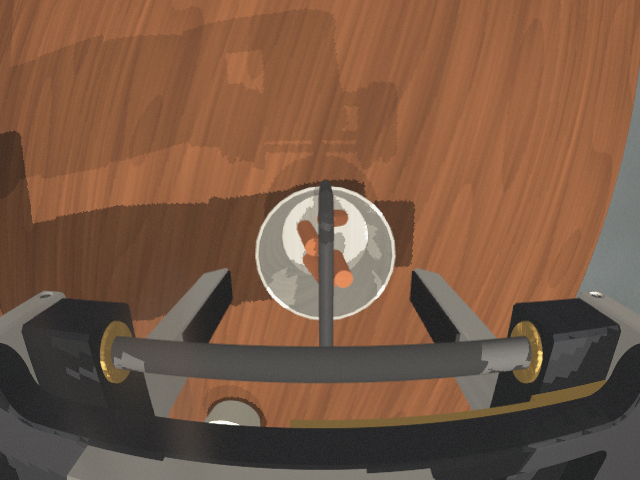

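{"fn": "step_arm", "kwargs": {
  "deltas": [
    {"dp":[0.05,0.07,0.4],"twist":0},
    {"dp":[0.05,0,0.5],"twist":0},
    {"dp":[0,0,0.4],"twist":0},
    {"dp":[0,0,0],"twist":0}
  ]
}}

```text
time_s: 6.5
ee_pos: [0.6187, 0.3059, 0.1352]
eef_rot: [-3.138, 0.0, 1.857]
force: [-0.2, 0.1, -0.5]
grip_width: 0.094
grip_force: 0.0
```

{"fn": "step_arm", "kwargs": {
  "deltas": [
    {"dp":[0,0,0],"twist":0},
    {"dp":[0,0,0],"twist":0},
    {"dp":[0,0,0],"twist":0},
    {"dp":[0,0,0],"twist":0},
    {"dp":[0,0,0],"twist":0},
    {"dp":[0,0,0],"twist":0},
    {"dp":[0,0,0],"twist":0},
    {"dp":[0,0,0],"twist":0},
    {"dp":[0,0,0],"twist":0},
    {"dp":[0,0,0],"twist":0},
    {"dp":[0,0,0],"twist":0},
    {"dp":[0,0,0],"twist":0}
  ],
  "gripper": -1,
  "squeeze": 50
}}

```text
time_s: 7.7
ee_pos: [0.6192, 0.3063, 0.1374]
eef_rot: [-3.141, 0.0, 1.857]
force: [-0.8, -0.6, 1.1]
grip_width: 0.0075
grip_force: 50.0
```

{"fn": "step_arm", "kwargs": {
  "deltas": [
    {"dp":[0,0,-0.1],"twist":0},
    {"dp":[0,0,-0.2],"twist":0},
    {"dp":[0,0,-0.3],"twist":0},
    {"dp":[0,0,-0.4],"twist":0},
    {"dp":[0,0,-0.4],"twist":0},
    {"dp":[0,0,-0.4],"twist":0},
    {"dp":[0,0,-0.4],"twist":0},
    {"dp":[0,0,-0.4],"twist":0},
    {"dp":[0,0,-0.3],"twist":0},
    {"dp":[0,0,-0.15],"twist":0},
    {"dp":[0,0,0],"twist":0},
    {"dp":[0,0,0],"twist":0}
  ]
}}

```text
time_s: 8.9
ee_pos: [0.6192, 0.3062, 0.2587]
eef_rot: [-3.141, 0.0, 1.857]
force: [0.1, 0.8, -4.3]
grip_width: 0.0079
grip_force: 50.0
```

```bash
cat >> h.py <<'E'
def bars(ctr,zlo,zhi,name,crop):
    im,d=ctrl.camera("scene"); cv2.imwrite(name,cv2.resize(im[crop[0]:crop[1],crop[2]:crop[3],::-1],None,fx=2,fy=2)) if name else 0
    r=ctrl.cut_out("scene","pail")
    P=world("scene",d,r[0]["pixels"]); print("conf",r[0]["conf"],"pail med",np.round(np.median(P,0),3),"pct",np.round(np.percentile(P,[2,98],axis=0),3).tolist())
    return P
E
python3 - <<'E'
from h import *
st=seat-.105*np.array([np.cos(syaw),np.sin(syaw)])+.022*np.array([-np.sin(syaw),np.cos(syaw)])
print(seat,st); to([*st,.253],syaw+np.pi/2)
P=bars(0,0,0,"pics/s2.png",(60,320,300,620))
E
```

```text
[ 0.64123147 -0.2178989 ] [ 0.54299457 -0.17478844]
t 8.9 pos [0.6192 0.3062 0.2587] rot [-3.141  0.     1.857] w 0.0079 gf 50.0 F [ 0.1  0.8 -4.3]
dp units [-11.    -5.23   0.15] twist units 7.07
conf 0.87 pail med [0.629 0.289 0.175] pct [[0.571, 0.229, 0.125], [0.677, 0.342, 0.281]]
```

View pics/s2.png

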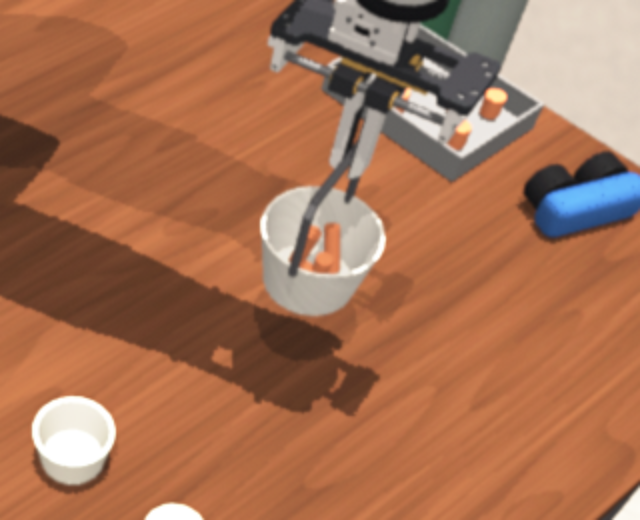

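The crop shows the pail hanging upright in the fingers at about (320,250), clear of the bench.

{"fn": "step_arm", "kwargs": {
  "deltas": [
    {"dp":[-0.1,-0.05,0],"twist":0},
    {"dp":[-0.25,-0.12,0],"twist":0},
    {"dp":[-0.4,-0.19,0],"twist":0},
    {"dp":[-0.55,-0.26,0],"twist":0},
    {"dp":[-0.55,-0.26,0],"twist":0},
    {"dp":[-0.55,-0.26,0],"twist":0},
    {"dp":[-0.55,-0.26,0],"twist":0},
    {"dp":[-0.55,-0.26,0],"twist":0},
    {"dp":[-0.55,-0.26,0],"twist":0},
    {"dp":[-0.55,-0.26,0],"twist":0},
    {"dp":[-0.55,-0.26,0],"twist":0},
    {"dp":[-0.55,-0.26,0],"twist":0}
  ]
}}

```text
time_s: 10.2
ee_pos: [0.5795, 0.0554, 0.2596]
eef_rot: [3.141, 0.0, 1.857]
force: [0.5, -0.6, -5.0]
grip_width: 0.0074
grip_force: 50.0
```

{"fn": "step_arm", "kwargs": {
  "deltas": [
    {"dp":[-0.55,-0.26,0],"twist":0},
    {"dp":[-0.55,-0.26,0],"twist":0},
    {"dp":[-0.55,-0.26,0],"twist":0},
    {"dp":[-0.55,-0.26,0],"twist":0},
    {"dp":[-0.55,-0.26,0],"twist":0},
    {"dp":[-0.55,-0.26,0],"twist":0},
    {"dp":[-0.55,-0.26,0],"twist":0},
    {"dp":[-0.55,-0.26,0],"twist":0},
    {"dp":[-0.4,-0.19,0],"twist":0},
    {"dp":[-0.3,-0.14,0],"twist":0},
    {"dp":[-0.15,-0.08,0],"twist":0},
    {"dp":[-0.05,-0.04,0],"twist":0}
  ]
}}

```text
time_s: 11.4
ee_pos: [0.5428, -0.1754, 0.2594]
eef_rot: [3.142, -0.0, 1.857]
force: [-0.4, -0.8, -5.8]
grip_width: 0.0075
grip_force: 50.0
```

{"fn": "step_arm", "kwargs": {
  "deltas": [
    {"dp":[0,0,0],"twist":0.4},
    {"dp":[0,0,0],"twist":0.7},
    {"dp":[0,0,0],"twist":0.8},
    {"dp":[0,0,0],"twist":0.8},
    {"dp":[0,0,0],"twist":0.8},
    {"dp":[0,0,0],"twist":0.8},
    {"dp":[0,0,0],"twist":0.8},
    {"dp":[0,0,0],"twist":0.8},
    {"dp":[0,0,0],"twist":0.7},
    {"dp":[0,0,0],"twist":0.4},
    {"dp":[0,0,0],"twist":0.07},
    {"dp":[0,0,0],"twist":0}
  ]
}}

```text
time_s: 12.6
ee_pos: [0.5431, -0.1746, 0.2595]
eef_rot: [3.142, -0.0, 1.365]
force: [0.3, -0.3, -5.1]
grip_width: 0.0073
grip_force: 50.0
```

```bash
python3 - <<'E'
from h import *
yd=np.array([-np.sin(syaw),np.cos(syaw)]); xd=np.array([np.cos(syaw),np.sin(syaw)])
to([*(seat+.022*yd),.253],syaw+np.pi/2)
def rep(P,t):
    Q=P[(P[:,2]>.262)&(P[:,2]<.30)]; r=Q[:,:2]-seat
    if len(Q): print(t,"bar",len(Q),"x",np.round(np.percentile(r@xd,[2,50,98]),3),"y",np.round(np.percentile(r@yd,[2,50,98]),3),"z",np.round(np.percentile(Q[:,2],[5,50,95]),3))
    Q=P[(P[:,2]<.21)]; r=Q[:,:2]-seat
    print(t,"body x",np.round(np.percentile(r@xd,[1,99]),3),"y",np.round(np.percentile(r@yd,[1,99]),3),"z",np.round(np.percentile(Q[:,2],[1,99]),3))
P=bars(0,0,0,"pics/s3.png",(200,460,120,440)); rep(P,"scene")
im,d=ctrl.camera("top"); r=ctrl.cut_out("top","pail")
if r: rep(world("top",d,r[0]["pixels"]),"top")
E
```

```text
t 12.6 pos [ 0.5431 -0.1746  0.2595] rot [ 3.142 -0.     1.365] w 0.0073 gf 50.0 F [ 0.3 -0.3 -5.1]
dp units [-0.01  2.62  0.16] twist units 0.01
conf 0.59 pail med [ 0.53  -0.194  0.171] pct [[0.484, -0.251, 0.126], [0.592, -0.14, 0.281]]
scene bar 238 x [-0.107 -0.102 -0.099] y [-0.057 -0.032 -0.002] z [0.268 0.28  0.283]
scene body x [-0.163 -0.051] y [-0.052  0.056] z [0.123 0.201]
top bar 42 x [-0.109 -0.105 -0.102] y [0.051 0.056 0.062] z [0.267 0.274 0.283]
top body x [-0.14  -0.063] y [0.025 0.062] z [0.001 0.205]
```

View pics/s3.png

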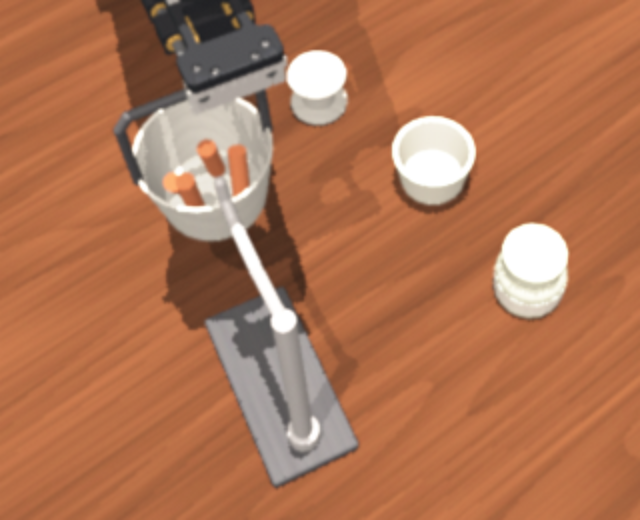

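The crop shows the handle in line with the hook, whose end at (220,185) points at the middle of the opening. The tub, jar and spool are untouched. Advancing along the hook.

{"fn": "step_arm", "kwargs": {
  "deltas": [
    {"dp":[0,0.1,0.1],"twist":0},
    {"dp":[0,0.2,0],"twist":0},
    {"dp":[0,0.25,0],"twist":0},
    {"dp":[0,0.3,0],"twist":0},
    {"dp":[0,0.3,0],"twist":0},
    {"dp":[0,0.3,0],"twist":0},
    {"dp":[0,0.3,0],"twist":0},
    {"dp":[0,0.3,0],"twist":0},
    {"dp":[0,0.3,0],"twist":0},
    {"dp":[0,0.2,0],"twist":0},
    {"dp":[0,0.1,0],"twist":0},
    {"dp":[0,0.05,0],"twist":0}
  ]
}}

```text
time_s: 14.0
ee_pos: [0.6491, -0.1971, 0.2549]
eef_rot: [-3.141, -0.0, 1.364]
force: [1.2, 0.4, -4.7]
grip_width: 0.0074
grip_force: 50.0
```

{"fn": "step_arm", "kwargs": {
  "deltas": [
    {"dp":[0,0,0],"twist":0},
    {"dp":[0,0,0.15],"twist":0},
    {"dp":[0,0,0.2],"twist":0},
    {"dp":[0,0,0.2],"twist":0},
    {"dp":[0,0,0.2],"twist":0},
    {"dp":[0,0,0.1],"twist":0},
    {"dp":[0,0,0.05],"twist":0},
    {"dp":[0,0,0],"twist":0}
  ]
}}

```text
time_s: 14.8
ee_pos: [0.6487, -0.1971, 0.2193]
eef_rot: [-3.141, -0.0, 1.364]
force: [0.0, 0.3, -4.8]
grip_width: 0.0072
grip_force: 50.0
```

```bash
python3 - <<'E'
from h import *
yd=np.array([-np.sin(syaw),np.cos(syaw)])
to([*(seat+.022*yd),.212],syaw+np.pi/2)
P=bars(0,0,0,"pics/s4.png",(200,460,120,440))
E
```

```text
t 14.8 pos [ 0.6487 -0.1971  0.2193] rot [-3.141 -0.     1.364] w 0.0072 gf 50.0 F [ 0.   0.3 -4.8]
dp units [ 0.   -0.08  0.18] twist units 0.0
conf 0.62 pail med [ 0.639 -0.229  0.123] pct [[0.588, -0.274, 0.002], [0.698, -0.164, 0.241]]
```

View pics/s4.png

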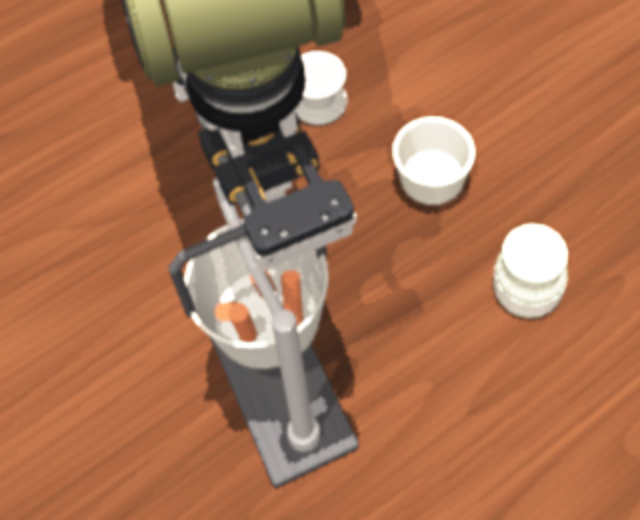

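The bar is above the hook and the pail is upright around the hook line, at about (260,290). Lowering in small steps until the force changes.

{"fn": "step_arm", "kwargs": {
  "deltas": [
    {"dp":[0,0,0.08],"twist":0},
    {"dp":[0,0,0.05],"twist":0},
    {"dp":[0,0,0],"twist":0},
    {"dp":[0,0,0],"twist":0}
  ]
}}

```text
time_s: 15.3
ee_pos: [0.6488, -0.1971, 0.2142]
eef_rot: [-3.142, -0.0, 1.364]
force: [0.2, 0.4, -4.4]
grip_width: 0.0075
grip_force: 50.0
```

{"fn": "step_arm", "kwargs": {
  "deltas": [
    {"dp":[0,0,0.05],"twist":0},
    {"dp":[0,0,0.03],"twist":0},
    {"dp":[0,0,0],"twist":0},
    {"dp":[0,0,0],"twist":0}
  ]
}}

```text
time_s: 15.7
ee_pos: [0.6489, -0.1971, 0.2114]
eef_rot: [3.141, 0.0, 1.364]
force: [0.1, 1.2, -0.5]
grip_width: 0.0077
grip_force: 50.0
```

Contact: the stand now carries the weight. Releasing with a partial opening.

{"fn": "step_arm", "kwargs": {
  "deltas": [
    {"dp":[0,0,0],"twist":0},
    {"dp":[0,0,0],"twist":0},
    {"dp":[0,0,0],"twist":0},
    {"dp":[0,0,0],"twist":0},
    {"dp":[0,0,0],"twist":0},
    {"dp":[0,0,0],"twist":0},
    {"dp":[0,0,0],"twist":0},
    {"dp":[0,0,0],"twist":0}
  ],
  "gripper": -0.2
}}

```text
time_s: 16.5
ee_pos: [0.6488, -0.1971, 0.2111]
eef_rot: [3.141, -0.0, 1.364]
force: [-0.4, -0.8, -0.5]
grip_width: 0.0381
grip_force: 0.0
```

{"fn": "step_arm", "kwargs": {
  "deltas": [
    {"dp":[0,0,-0.1],"twist":0},
    {"dp":[0,0,-0.2],"twist":0},
    {"dp":[0,0,-0.4],"twist":0},
    {"dp":[0,0,-0.6],"twist":0},
    {"dp":[0,0,-0.8],"twist":0},
    {"dp":[0,0,-0.8],"twist":0},
    {"dp":[0,0,-0.6],"twist":0},
    {"dp":[0,0,0],"twist":0},
    {"dp":[0,0,0],"twist":0},
    {"dp":[0,0,0],"twist":0}
  ]
}}

```text
time_s: 17.5
ee_pos: [0.6486, -0.197, 0.3496]
eef_rot: [-3.139, -0.0, 1.364]
force: [0.6, -0.2, -0.1]
grip_width: 0.0374
grip_force: 0.0
```

```bash
python3 - <<'E'
from h import *
to([*seat,.3],syaw+np.pi/2)
yd=np.array([-np.sin(syaw),np.cos(syaw)]); xd=np.array([np.cos(syaw),np.sin(syaw)])
P=bars(0,0,0,"pics/s5.png",(200,460,120,440))
for a,b in((.07,.16),(.225,.245)):
    Q=P[(P[:,2]>a)&(P[:,2]<b)]; r=Q[:,:2]-seat
    print(a,len(Q),"x",np.round(np.percentile(r@xd,[2,50,98]),3),"y",np.round(np.percentile(r@yd,[2,50,98]),3))
E
```

```text
t 17.5 pos [ 0.6486 -0.197   0.3496] rot [-3.139 -0.     1.364] w 0.0374 gf 0.0 F [ 0.6 -0.2 -0.1]
dp units [-0.55 -0.07  1.24] twist units 0.0
conf 0.68 pail med [ 0.639 -0.221  0.123] pct [[0.592, -0.276, 0.077], [0.695, -0.163, 0.235]]
0.07 3265 x [-0.047 -0.007  0.056] y [-0.051 -0.006  0.052]
0.225 462 x [-0.     0.005  0.048] y [-0.053 -0.002  0.052]
```

View pics/s5.png

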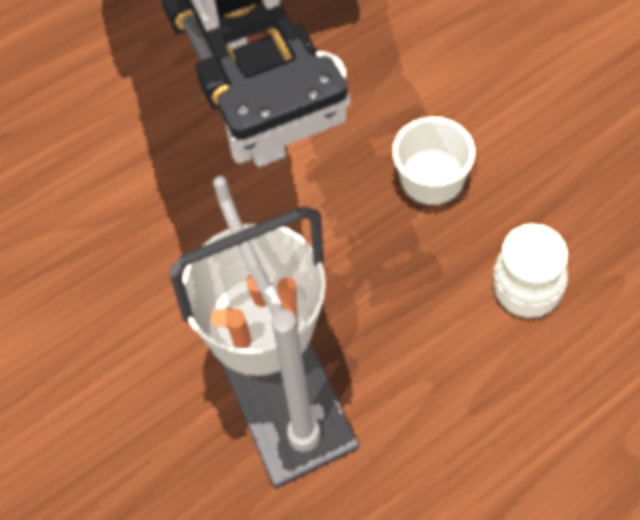

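The pail hangs level on the hook, with its middle at about (245,235) and the gripper clear. I let it settle, then hand in.

{"fn": "step_arm", "kwargs": {
  "deltas": [
    {"dp":[0,0,0],"twist":0},
    {"dp":[0,0,0],"twist":0},
    {"dp":[0,0,0],"twist":0},
    {"dp":[0,0,0],"twist":0},
    {"dp":[0,0,0],"twist":0},
    {"dp":[0,0,0],"twist":0},
    {"dp":[0,0,0],"twist":0},
    {"dp":[0,0,0],"twist":0},
    {"dp":[0,0,0],"twist":0},
    {"dp":[0,0,0],"twist":0}
  ]
}}

```text
time_s: 18.6
ee_pos: [0.6488, -0.1971, 0.3511]
eef_rot: [3.142, 0.0, 1.364]
force: [0.1, 0.4, 0.3]
grip_width: 0.0375
grip_force: 0.0
```

```bash
python3 -c "
from h import *
bars(0,0,0,'',(0,1,0,1)); print(ctrl.hand_in())"
```

```text
conf 0.98 pail med [ 0.639 -0.221  0.123] pct [[0.593, -0.275, 0.077], [0.696, -0.164, 0.235]]
the job is handed in; nothing more can be done
None
```

The pail hangs level and still on the hook, with the hook within a few mm of the middle of the handle; the gripper has let go and is clear, the jar, tub and spool show no sign of having moved, and I handed the job in at about 19 s (no verdict was returned).

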